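# Seat and clamp a block in a drilling jig, then set the drill guide

## Task

Get the cedar block on the jig ready for drilling, pushing things gently with a fingertip: slide it along the board into its corner, square against the fence and the end stop; push the arm of the cam lever round anticlockwise until the cam holds the block tight; and push the drill guide round onto its stop, so that its hole is over the middle of the block. Do not lift or tip the block, and leave the other things on the jig and table where they are.

Things in the scene. Friction and masses are not known exactly. Their poses are not given: they have to be found in the camera images.
- drill_jig: the drilling jig, fixed to the table: a plywood board 15 mm thick with a fence, end stop, cam clamp and swing-over drill guide; placed and turned differently each time. Origin on the table; the board spans x -101..+100, y -130..+102 mm from it. Jig x points away from the robot (to the fence), y left (to the end stop), z up. Jig coordinates below are in this frame
- fence_face (a point): on the fence's working face, which looks toward the robot (jig x = +30 mm), behind the seat, 27 mm above the table. The fence is a light wooden bar 20 mm thick, standing 24 mm above the board, along y from -114 to +66
- stop_face (a point): on the end stop's working face, which looks right (jig y = +45 mm), 27 mm above the table. The end stop is a wooden bar 18 mm thick, standing 24 mm above the board, along x from -28 to +30
- cedar_block: the cedar block to be drilled, 45 (x) x 62 (y) x 40 mm (z), about 80 g, loose on the right part of the jig board in front of the fence, its long side along the fence within 0.3 rad. Origin under its centre
- seat (a point): where the underside centre of the block belongs: on the board (z = 15 mm), at jig x = +7.5, y = +14 mm, so that the block's far long side is against the fence and its left end against the end stop; its axes are the jig's
- cam_lever (a joint): angle of the cam lever in rad, growing anticlockwise from above. At 0 its arm points at 190 degrees from jig +x (anticlockwise), nearly at the robot; it starts open, 0.15 to 0.5. The eccentric meets the seated block at about 1.83 and jams at about 1.93; the hinge ends at 2.3. About 0.6 N at cam_push moves it; against the block 4 to 8 N there makes it tight, and it stays so
- cam_pivot (a point): on the vertical hinge axis of the cam lever, at jig x = -46, y = +12 mm, 32 mm above the table, at mid-height of the arm. Under the arm is its round wooden eccentric, 48 mm across, its centre 10 mm off the pivot, 17 to 36 mm above the table. With the lever open at least 55 mm remain between it and the fence, where the 45 mm deep block can slide along
- cam_push (a point): on the centre line of the lever arm, 90 mm from the pivot, at mid-height. The wooden arm is 17 mm wide and 13 mm high (25.5 to 38.5 mm above the table), and ends 126 mm from the pivot
- guide_arm (a joint): angle of the drill guide in rad, growing anticlockwise seen from above. 0 = working position on its stop, drill hole over the middle of the seated block; it starts swung away behind the fence between 0.95 and 1.4, and must be turned clockwise. Light friction (under 1 N), stays where it is left
- guide_pivot (a point): on the vertical hinge axis of the drill guide, at jig x = +80, y = +60 mm, 68 mm above the table, at mid-height of the arm. The thin steel stop pin stands on the fence, left of the arm's working position
- guide_hole (a point): centre of the steel drill bush in the guide arm, 85.9 mm from the pivot, at mid-height of the arm
- guide_push (a point): on the centre line of the guide arm, 110 mm from the pivot, at mid-height. The aluminium arm is 26 mm wide and 16 mm high, 60 to 76 mm above the table, 5 mm above the top of the block (55 mm); the bush stands up to 80 mm; the arm ends 117 mm from the pivot
- tin: round green and white screw tin, 48 mm across and 28 mm high, standing on the near left corner of the jig board; a bystander, origin under its centre
- waiting_block: a second, identical cedar block (45 x 62 x 40 mm) waiting on the table in front of the jig, a little left; a bystander, origin under its centre
- eyelet_jar: small jar of eyelets with a black lid at the back left of the table, 45 mm across, 56 mm high; bystander, origin under its centre
- oil_bottle: small white oil bottle with a black cap at the back of the table, 32 mm across, 83 mm high; bystander, origin under its centre
- tape_measure: tape measure at the back right of the table, 28 x 58 x 52 mm; bystander, origin under its centre
- screwdriver: screwdriver lying across the front right of the table, 171 mm long, 24 mm thick; bystander, origin under its middle

How it is judged:
At the end, for the whole second after the job is handed in: The block is within 3 mm of its seat along the fence and across it, square within 0.05 rad, flat on the board; the cam presses on it with more than 8 N by itself; the drill guide is on its stop (within 0.04 rad) with its hole within 6 mm of the block's middle (x of cedar_block in the frame of seat between -0.003 and 0.003 m and y of cedar_block in the frame of seat between -0.003 and 0.003 m and angle between the x axis of cedar_block and the x axis of seat, either way round below 0.05 rad and height (world z) of cedar_block below 0.018 m and contact force between cam_lever and cedar_block above 8 N and value of joint cam_lever above 1.6 rad and value of joint guide_arm below 0.04 rad and horizontal distance between guide_hole and cedar_block below 0.006 m and linear speed of cedar_block below 0.01 m/s); the robot touches nothing.
It fails at once if the block is lifted more than 8 mm off the board or tipped (height (world z) of cedar_block above 0.023 m or angle between cedar_block's own z axis and vertical above 0.2 rad).
It fails at once if the block, the lever or the guide is squeezed or forced with more than 40 N (contact force between the fingers and cedar_block above 80 N or contact force between the fingers and drill_jig above 80 N).
It fails at once if another thing is shifted by more than 20 mm (distance of any of tin, waiting_block, eyelet_jar, oil_bottle, tape_measure, screwdriver from where it was at the start of the episode above 0.02 m).
It also fails if it takes over 72 s, if anything falls off the work surface, if the arm or the gripper's body presses on something with over 40 N, if the wrist force passes 120 N, or if a joint passes its speed limit or range.

## Robot

A 6-joint arm with a two-finger parallel gripper is mounted at the origin on a cart in front of the work surface, level with it; the furniture and walls round the work are solid. World frame = base frame: x ahead of the robot, y to its left, z up, the work surface at z = 0. Lengths are in m, angles in rad, forces in N, time in s.
With the tool pointing down it reaches from about 0.2 to 0.875 m from the base axis. Payload 3.4 kg.
Tool frame: the origin (TCP) lies midway between the tips of the shut fingers; the grasp point (between the pads) lies 19 mm behind it; z points along the fingers, y is the line along which they close (so a half turn about z gives the same grasp; the last joint's range is limited). The gripper opens to 94 mm and grips with 3 to 60 N. Pads are 16 mm wide; open, the fingers measure 119 mm over their backs; the gripper's body (75 mm by 177 mm) begins 78 mm behind the grasp point.
Start: joints at [1.21, 0.276, 1.505, -0, 1.361, -0.121], TCP at [0.137, 0.559, 0.205] pointing down, gripper open.
Joint ranges: [-2.89, 2.89], [-0.75, 2.08], [0.22, 2.7], [-1.18, 4.32], [0.11, 2.71], [-2.7, 2.7]. Speed limits (rad/s): [2.57, 2.57, 3.14, 3.14, 3.14, 3.14].

## Interface

Orientations are given as a unit quaternion [w, x, y, z].
In Python, from workcell import robot gives the robot as it stands.
- The arm moves only by the shell command python3 jog.py 'ROWS' [OPENING] [FORCE]. ROWS is a JSON object whose key "rows" holds a list of rows, 1 to 12 of them, each of 6 numbers: dx, dy, dz in normalised numbers (1 is 800 mm), then a rotation vector rx, ry, rz in a scale on which 1.0 is 4 rad; each row is the pose to reach, as a shift and turn from the pose commanded when the command began, along the tool's axes at that moment; what a row does not reach only later rows make up. A row lasts 1/10 s, in which the tool goes at most 0.05 m and 0.15 rad, less where a joint would pass 70% of its speed; a pose out of reach is approached as far as the arm can. OPENING is the finger opening in m, set as the command begins (- or left out keeps the last). The fingers move at their own pace and stop on an object; FORCE is the grip in N (left out, the last holds). Time passes only in rows, so rows that do not move let the fingers close. It prints the time, the measured TCP pose, the force, the opening and the grip force at its end. A shift or turn number past 1, either way, is cut back to 1. Input that does not fit is refused with a message, and nothing moves.
- robot.get_obs(): the state, without advancing time (a new reading comes with each control period).
- robot.grab_frame(name): name is "scene" or "top" or "wrist"; returns a dict with "frame" (400x640x3 uint8, blue, green, red), "fx", "fy", "cx", "cy" (pixels), "dist_coeffs" ([k1, k2, p1, p2, k3] as OpenCV has them; the pictures are not rectified), "R" (3x3) and "t" (3): a world point X has camera coordinates R X + t. Camera axes: x right, y down, z forward; pixel columns grow to the right and rows downward; lengths in m; the calibration is good to about 2 mm. A picture is of the moment at which its call begins. There is no depth.
- robot.hand_in(): hands the job in; it is judged then, once.
The state is a dict: "t": time; "joint_positions": joint angles; "dq": joint speeds; "tau": joint torques, N m; "ee_pos": TCP position; "ee_rot": TCP orientation; "ft_force": force on the tool from outside, world axes, zero at the start; "wrist_torque": the same for the moment, N m; "opening": finger opening in m; "grip_force": force on a finger pad.
Only numpy, scipy, OpenCV 4.12 (cv2) and the standard library are available. Lean on these libraries where they do the work, as an engineer would, in place of code of your own. Each camera call takes 0.05 s, during which the arm holds its last target. There are 200 camera calls.

## Working session

There is one attempt and no reset: what is moved stays moved. The work goes in short steps, Python scripts to look and compute and a shell command to move; the robot and the scene stay as the last step left them, time stands still between calls to the robot, and variables do not carry over. Pictures are saved under pics/ and viewed, at most 10 in all, crops included, and the job is handed in when it is done.

```bash
ls; mkdir -p pics; cat > h.py <<'E'
import numpy as np, cv2
from workcell import robot
def grab(n,f=None):
    g=robot.grab_frame(n)
    if f: cv2.imwrite('pics/'+f,g['frame'])
    g['K']=np.array([[g['fx'],0,g['cx']],[0,g['fy'],g['cy']],[0,0,1.]]); g['R']=np.array(g['R']);g['t']=np.array(g['t']);g['d']=np.array(g['dist_coeffs'],float)
    return g
def ray(g,uv):
    uv=np.array(uv,float).reshape(-1,1,2)
    p=cv2.undistortPoints(uv,g['K'],g['d']).reshape(-1,2)
    d=np.c_[p,np.ones(len(p))]@g['R']
    return -g['R'].T@g['t'],d
def onz(g,uv,z):
    c,d=ray(g,uv); return c+d*((z-c[2])/d[:,2])[:,None]
def proj(g,X):
    return cv2.projectPoints(np.array(X,float).reshape(-1,1,3),cv2.Rodrigues(g['R'])[0],g['t'],g['K'],g['d'])[0].reshape(-1,2)
def tri(views):
    A=np.zeros((3,3));b=np.zeros(3)
    for g,uv in views:
        c,d=ray(g,uv);d=d[0]/np.linalg.norm(d[0]);P=np.eye(3)-np.outer(d,d);A+=P;b+=P@c
    return np.linalg.solve(A,b)
E
python3 - <<'E'
from h import *
for n in('scene','top'):
    g=grab(n,n+'0.png'); print(n,-g['R'].T@g['t'],g['R'][2],g['fx'])
o=robot.get_obs();print(o)
E
```

```text
jog.py
pics
workcell.py
scene [ 1.21602069 -0.63117115  0.85997807] [-0.5332896   0.5400168  -0.65114059] 482.2524474326897
top [0.47780521 0.03724196 0.93957175] [ 0.0854149  -0.02982924 -0.99589885] 420.4590263018188
{'t': 0.1, 'joint_positions': array([ 1.20996858e+00,  2.76535065e-01,  1.50598814e+00,  9.89269123e-07,
        1.36069636e+00, -1.21018530e-01]), 'dq': array([-1.58990849e-03, -7.52927265e-04, -2.46414418e-03,  5.73172616e-06,
        2.65250007e-03, -1.25863585e-03]), 'tau': array([ 1.94731867e-03, -4.05457127e+01, -2.37779993e+01,  7.05533568e-02,
        2.98333447e-02, -3.84143755e-05]), 'ee_pos': array([0.13640951, 0.55806954, 0.20469668]), 'ee_rot': array([-1.94560272e-04,  1.19617566e-01,  9.92819710e-01, -7.89848957e-04]), 'ft_force': array([-0.46355345,  0.689087  ,  0.28427094]), 'wrist_torque': array([ 0.00990649, -0.00513426, -0.06573986]), 'grip_force': 0.0, 'opening': 0.0940911638111095}
```

View pics/top0.png

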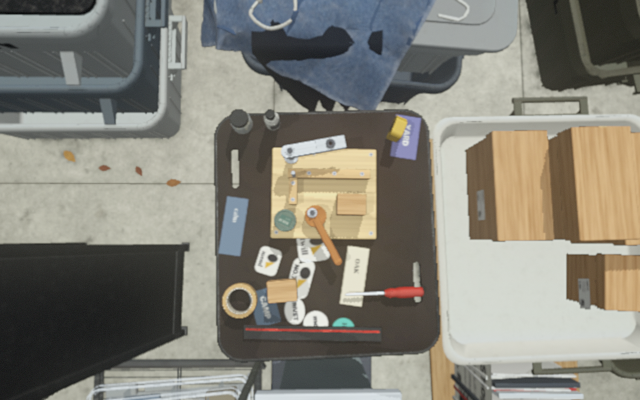

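View pics/scene0.png

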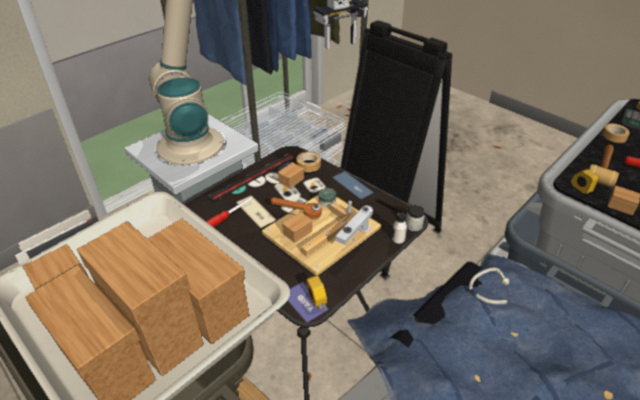

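The top view shows the board with corners near (272,149), (375,149), (376,240) and (272,239). The block is at (350,204), the cam pivot at (313,213) with its arm to (337,262), the guide from (289,154) to (345,142), and the tin at (285,220). Next I'll work out a wrist-camera pose above the jig.

```bash
python3 - <<'E'
from h import *
from scipy.spatial.transform import Rotation as Ro
g=grab('top')
P=onz(g,[(272,149),(375,149),(376,240),(272,239)],.015);print(P.round(3))
for n,uv,z in(('blk',(350,204),.055),('piv',(313,213),.032),('armtip',(337,262),.032),('gp',(289,154),.068),('gend',(345,142),.068),('tin',(285,220),.04)): print(n,onz(g,[uv],z).round(3))
w=grab('wrist');o=robot.get_obs()
T=Ro.from_quat(np.roll(o['ee_rot'],-1)).as_matrix()
print('tool',T.round(3)); c=-w['R'].T@w['t'];print('cam in tool',T.T@(c-o['ee_pos']),'axis',T.T@w['R'][2],'x',T.T@w['R'][0],w['fx'])
t=np.array([.48,.02,.30]);print(T.T@(t-o['ee_pos']))
E
```

```text
[[ 0.683  0.124  0.015]
 [ 0.684 -0.107  0.015]
 [ 0.481 -0.107  0.015]
 [ 0.483  0.122  0.015]]
blk [[ 0.557 -0.046  0.055]]
piv [[0.539 0.032 0.032]]
armtip [[ 0.434 -0.019  0.032]]
gp [[0.661 0.083 0.068]]
gend [[ 0.687 -0.035  0.068]]
tin [[0.524 0.092 0.04 ]]
tool [[-0.971  0.238 -0.   ]
 [ 0.238  0.971 -0.001]
 [ 0.    -0.001 -1.   ]]
cam in tool [ 7.98751323e-02  1.14168394e-04 -1.78880497e-01] axis [-2.77552966e-01 -4.40622086e-04  9.60710236e-01] x [-3.38526731e-04  9.99999878e-01  3.60840263e-04] 316.0452055925082
[-0.46154768 -0.44132864 -0.09461694]
```

The rows are not in the units I measure in: shifts go in shares of 800 mm and turns go in shares of 4 rad. I convert before sending: -0.46 m / 0.8 = -0.575, -0.12 m / 0.8 = -0.15, -0.22 rad / 4 = -0.055.

```bash
python3 jog.py '{"rows":[[-0.05,-0.0375,0,0,0,-0.005],[-0.1,-0.075,0,0,0,-0.01],[-0.15,-0.1125,0,0,0,-0.015],[-0.2,-0.15,0,0,0,-0.02],[-0.25,-0.1875,0,0,0,-0.025],[-0.3,-0.225,0,0,0,-0.03],[-0.35,-0.2625,-0.0125,0,0,-0.0375],[-0.4,-0.3,-0.0125,0,0,-0.045],[-0.45,-0.3375,-0.0125,0,0,-0.05],[-0.5,-0.375,-0.0125,0,0,-0.055],[-0.55,-0.4125,-0.0125,0,0,-0.06],[-0.575,-0.425,-0.0188,0,0,-0.06]]}' 0 10
python3 jog.py '{"rows":[[0,0,0,0,0,0],[0,0,0,0,0,0],[0,0,0,0,0,0]]}'
python3 - <<'E'
from h import *
g=grab('wrist','w1.png'); np.savez('w1',**{k:g[k] for k in('frame','K','R','t','d')})
g=grab('top','t1.png')
print(robot.get_obs()['joint_positions'])
E
```

```text
t: 1.4
ee_pos: [0.5043, 0.1154, 0.2198]
ee_rot: [-0.0, 0.002, 1.0, -0.001]
ft_force: [-0.3, 0.6, -0.5]
opening: 0.0024
grip_force: 0.0
t: 1.7
ee_pos: [0.5013, 0.12, 0.2202]
ee_rot: [-0.001, -0.001, 1.0, 0.0]
ft_force: [0.2, -0.7, -0.7]
opening: 0.0004
grip_force: 0.0
[ 9.99108562e-02  1.78001641e-01  1.60004582e+00  4.55889281e-04
  1.36401342e+00 -1.47304925e+00]
```

View pics/w1.png

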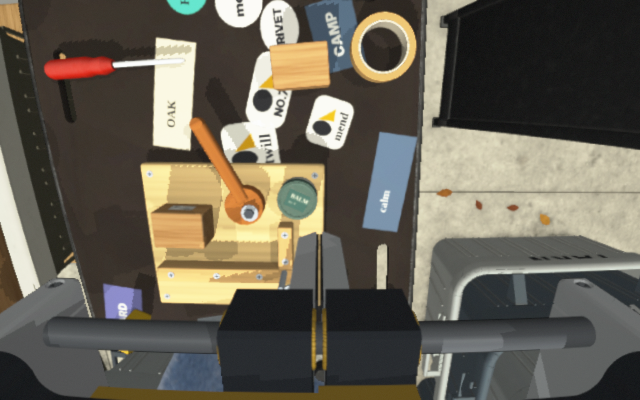

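Wrist view 1 shows the cam arm from (198,123) to the pivot at (249,212), the block's top face around (183,220), the tin at (297,199), and the fence running along row 270. The guide is hidden behind the gripper. I'll move farther in and to the right for a second view.

To row units: -0.18 m / 0.8 = -0.225, -0.12 m / 0.8 = -0.15.

```bash
python3 jog.py '{"rows":[[-0.0375,-0.05,0,0,0,0],[-0.075,-0.1,0,0,0,0],[-0.1125,-0.15,0,0,0,0],[-0.1625,-0.2,0,0,0,0],[-0.1875,-0.225,0,0,0,0],[-0.1875,-0.225,0,0,0,0],[-0.1875,-0.225,0,0,0,0],[-0.1875,-0.225,0,0,0,0]]}'
python3 - <<'E'
from h import *
g=grab('wrist','w2.png'); np.savez('w2',**{k:g[k] for k in('frame','K','R','t','d')})
cv2.imwrite('pics/w2b.png',cv2.resize(g['frame'][0:260,160:500],None,fx=2.3,fy=2.3,interpolation=cv2.INTER_CUBIC))
E
```

```text
t: 2.6
ee_pos: [0.6516, -0.0592, 0.2205]
ee_rot: [-0.0, -0.001, 1.0, 0.0]
ft_force: [0.4, 0.7, 0.5]
opening: 0.0008
grip_force: 0.0
```

View pics/w2b.png

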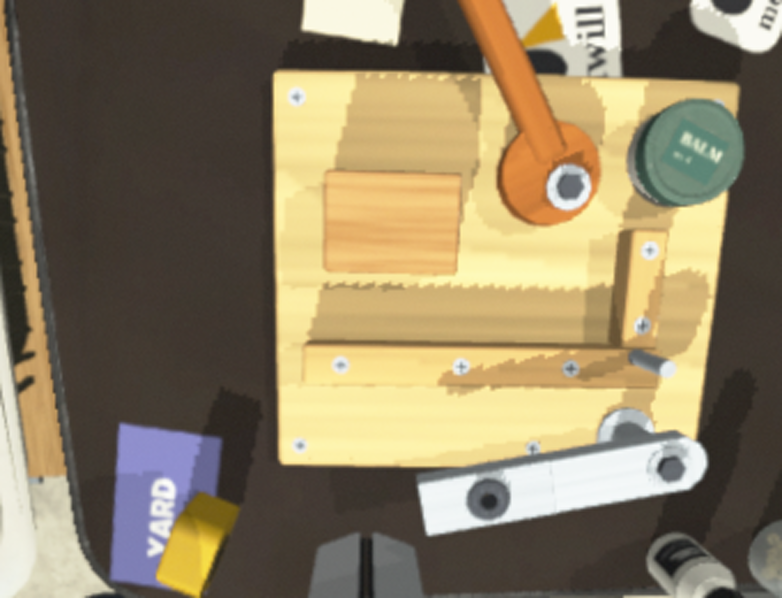

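The second view shows (crop pixels = 2.3 × (u−160, v)): block top corners (325,170), (461,175), (456,274), (323,270). The cam pivot bolt is at (570,186), the guide pivot at (672,467), and the bush at (488,499). The fence front top edge runs (304,344)–(632,344), and the end stop's right top edge (632,231)–(623,345).

```bash
cat > m.py <<'E'
from h import *
W1=dict(np.load('w1.npz'));W2=dict(np.load('w2.npz'))
def o(l): return np.array(l,float)/2.3+[160,0]
E
python3 - <<'E'
from m import *
def fit(g,uv):
    uv=np.float32(uv).reshape(-1,1,2);gr=cv2.cvtColor(g['frame'],cv2.COLOR_BGR2GRAY)
    return cv2.cornerSubPix(gr,uv.copy(),(3,3),(-1,-1),(3,30,.01)).reshape(-1,2)
# triangulation checks
print('campiv',tri([(W1,[(249,212)]),(W2,o([(570,186)]))]))
print('tin',tri([(W1,[(298,198)]),(W2,o([(692,150)]))]))
B2=fit(W2,o([(325,170),(461,175),(456,274),(323,270)]));print((B2-o([(325,170),(461,175),(456,274),(323,270)])).round(1).tolist())
b=onz(W2,B2,.055);print('block',b.round(4),b.mean(0))
b1=fit(W1,[(152,206),(213,205)]);print(b1)
for i in range(2):print('blk corner tri',tri([(W1,[b1[i]]),(W2,[B2[i]])]))
e=lambda a,c:np.arctan2(*(c-a)[1::-1])
print('yaws',[e(b[1],b[0])+np.pi/2,e(b[2],b[3])+np.pi/2,e(b[0],b[3]),e(b[1],b[2])])
bc=onz(W2,o([(274,72),(739,84),(280,463)]),.015);print('board',bc.round(4),'yaw',e(bc[1],bc[0])+np.pi/2,e(bc[0],bc[2]))
f=onz(W2,o([(304,344),(632,344)]),.039);print('fence',f.round(4),e(f[1],f[0])+np.pi/2)
s=onz(W2,o([(632,231),(623,345)]),.039);print('stop',s.round(4))
q=onz(W2,o([(672,467)]),.08)[0];h=onz(W2,o([(488,499)]),.08)[0];print('gpiv',q,'hole',h,np.linalg.norm(q-h))
p=onz(W2,o([(570,186)]),.05)[0];print('cpiv',p)
E
```

```text
campiv [0.54042814 0.03658884 0.03966654]
tin [0.52324434 0.09521096 0.0367913 ]
[[-0.9, 0.4], [-0.6, 0.4], [-0.0, -0.0], [0.0, -0.0]]
block [[ 0.5366 -0.0783  0.055 ]
 [ 0.5385 -0.0172  0.055 ]
 [ 0.5815 -0.0174  0.055 ]
 [ 0.5799 -0.0788  0.055 ]] [ 0.55913534 -0.04792863  0.055     ]
[[152.     206.    ]
 [211.3771 204.4831]]
blk corner tri [ 0.5336342  -0.08030011  0.04066865]
blk corner tri [ 0.5353135  -0.01370486  0.02478351]
yaws [np.float64(-0.0318575267251382), np.float64(-0.026838428557552696), np.float64(-0.011043197440917798), np.float64(-0.006055191018570953)]
board [[ 0.4865 -0.1037  0.015 ]
 [ 0.4886  0.1255  0.015 ]
 [ 0.6842 -0.1062  0.015 ]] yaw -0.009269650817274933 -0.012374817933347293
fence [[ 0.6159 -0.0896  0.039 ]
 [ 0.6152  0.0737  0.039 ]] 0.004245416962541437
stop [[0.561  0.0687 0.039 ]
 [0.6157 0.0692 0.039 ]]
gpiv [0.66693986 0.08317179 0.08      ] hole [ 0.68256169 -0.00204018  0.08      ] 0.08663210286213063
cpiv [0.54183978 0.0342706  0.05      ]
```

To row units: 0.196 m / 0.8 = 0.245, 0.011 m / 0.8 = 0.0138.

```bash
python3 - <<'E'
from m import *
g=grab('top')
for n,uv,z in(('oil',(271,119),.083),('jar',(240,121),.056),('tape',(398,128),.052),('wait',(282,291),.04),('armtip',(337,262),.038)): print(n,onz(g,[uv],z).round(3))
print(proj(W1,[[.5366,-.0785,.055],[.5385,-.0172,.055],[.5815,-.0174,.055]]).round(1))
E
python3 jog.py '{"rows":[[0.0625,0.0125,0,0,0,0],[0.125,0.0138,0.025,0,0,0],[0.175,0.0138,0.0625,0,0,0],[0.1775,0.0138,0.1188,0,0,0],[0.1775,0.0138,0.175,0,0,0],[0.1775,0.0138,0.225,0,0,0],[0.1775,0.0138,0.245,0,0,0],[0.1775,0.0138,0.245,0,0,0],[0.1775,0.0138,0.245,0,0,0]]}'
```

```text
oil [[0.731 0.12  0.083]]
jar [[0.734 0.189 0.056]]
tape [[ 0.723 -0.151  0.052]]
wait [[0.374 0.097 0.04 ]]
armtip [[ 0.434 -0.019  0.038]]
[[149.  213.2]
 [200.5 214.9]
 [204.1 248.9]]
t: 3.6
ee_pos: [0.5109, -0.0494, 0.0253]
ee_rot: [0.001, -0.001, 1.0, -0.0]
ft_force: [0.2, -0.1, 0.7]
opening: 0.0006
grip_force: 0.0
```

To row units: -0.045 m / 0.8 = -0.0563, -0.042 m / 0.8 = -0.0525.

```bash
python3 jog.py '{"rows":[[-0.0075,0.0013,0.0013,0,0,0],[-0.015,0.0013,0.0013,0,0,0],[-0.0225,0.0013,0.0013,0,0,0],[-0.03,0.0013,0.0013,0,0,0],[-0.0375,0.0013,0.0013,0,0,0],[-0.045,0.0013,0.0013,0,0,0],[-0.0525,0.0013,0.0013,0,0,0],[-0.0563,0.0013,0.0013,0,0,0],[-0.0563,0.0013,0.0013,0,0,0]]}'
python3 - <<'E'
from h import *
g=grab('wrist')
cv2.imwrite('pics/w3b.png',cv2.resize(g['frame'][80:340,160:500],None,fx=2.3,fy=2.3,interpolation=cv2.INTER_CUBIC))
E
```

```text
t: 4.5
ee_pos: [0.5565, -0.049, 0.0234]
ee_rot: [0.0, -0.0, 1.0, 0.0]
ft_force: [-0.1, -0.3, -1.1]
opening: 0.0004
grip_force: 0.0
```

View pics/w3b.png

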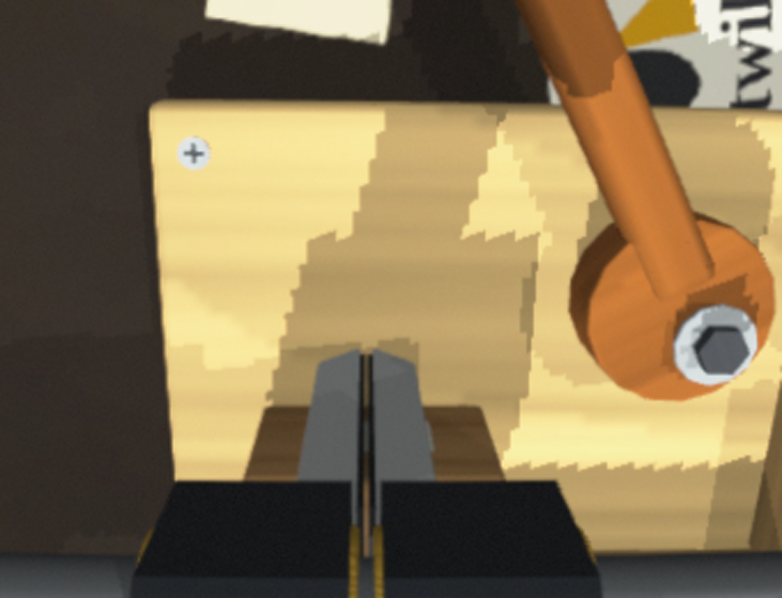

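The block sits centred and square ahead of the fingertips: its near bottom edge is at crop row 407, columns 265–480. I'll carry on to the fence, watching the force.

To row units: -0.006 m / 0.8 = -0.0075, -0.005 m / 0.8 = -0.0063.

```bash
for i in 1; do python3 jog.py '{"rows":[[-0.0025,0,-0.0013,0,0,0],[-0.005,0,-0.0013,0,0,0],[-0.0063,0,-0.0013,0,0,0],[-0.0075,0,-0.0013,0,0,0],[-0.0075,0,-0.0013,0,0,0]]}'; done; python3 jog.py '{"rows":[[-0.0013,0,0,0,0,0],[-0.0025,0,0,0,0,0],[-0.0025,0,0,0,0,0]]}'
```

```text
t: 5.05
ee_pos: [0.5602, -0.0486, 0.0243]
ee_rot: [-0.001, -0.0, 1.0, 0.0]
ft_force: [-4.9, 0.8, 2.5]
opening: 0.0002
grip_force: 2.3
t: 5.35
ee_pos: [0.5602, -0.0484, 0.0241]
ee_rot: [-0.003, -0.0, 1.0, 0.0]
ft_force: [-7.8, 0.7, 6.1]
opening: 0.0007
grip_force: 4.0
```

To row units: -0.063 m / 0.8 = -0.0788, -0.06 m / 0.8 = -0.075.

```bash
python3 jog.py '{"rows":[[0.0075,0,0,0,0,0],[0.015,0,0,0,0,0],[0.0175,-0.025,0,0,0,0],[0.0175,-0.075,0,0,0,0],[0.0175,-0.0788,0,0,0,0],[0,-0.0788,0,0,0,0],[-0.0225,-0.0788,0,0,0,0],[-0.0363,-0.0788,0,0,0,0],[-0.0363,-0.0788,0,0,0,0]]}'
python3 jog.py '{"rows":[[0,0.0075,0,0,0,0],[0,0.015,0,0,0,0],[0,0.0225,0,0,0,0],[0,0.03,0,0,0,0],[0,0.0375,0,0,0,0],[0,0.045,0,0,0,0],[0,0.0525,0,0,0,0],[0,0.06,0,0,0,0],[0,0.0675,0,0,0,0],[0,0.075,0,0,0,0],[0,0.075,0,0,0,0]]}'
python3 - <<'E'
from h import *
g=grab('wrist')
cv2.imwrite('pics/w4b.png',cv2.resize(g['frame'][60:340,160:500],None,fx=2.1,fy=2.1,interpolation=cv2.INTER_CUBIC))
E
```

```text
t: 6.25
ee_pos: [0.5946, -0.1119, 0.0245]
ee_rot: [0.001, -0.0, 1.0, -0.0]
ft_force: [0.6, -0.3, 0.3]
opening: 0.0005
grip_force: 0.0
t: 7.35
ee_pos: [0.5928, -0.0509, 0.0245]
ee_rot: [0.0, -0.0, 1.0, 0.0]
ft_force: [0.7, -0.9, -0.2]
opening: 0.0002
grip_force: 0.0
```

View pics/w4b.png

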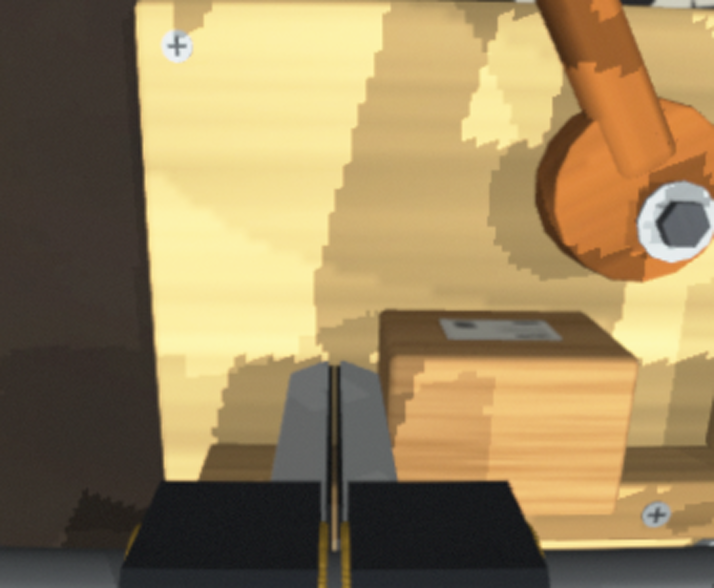

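The block is sliding square along the fence, with its near bottom edge level at crop row 312. I'll continue to the stop.

To row units: 0.04 m / 0.8 = 0.05, 0.038 m / 0.8 = 0.0475.

```bash
python3 jog.py '{"rows":[[0,0.0075,0,0,0,0],[0,0.015,0,0,0,0],[0,0.0225,0,0,0,0],[0,0.03,0,0,0,0],[0,0.0375,0,0,0,0],[0,0.0438,0,0,0,0],[0,0.0475,0,0,0,0],[0,0.05,0,0,0,0],[0,0.05,0,0,0,0]]}'
python3 jog.py '{"rows":[[0,0.0013,0,0,0,0],[0,0.0025,0,0,0,0],[0,0.0038,0,0,0,0],[0,0.005,0,0,0,0],[0,0.005,0,0,0,0]]}'
```

```text
t: 8.3
ee_pos: [0.5927, -0.0115, 0.0244]
ee_rot: [-0.0, -0.0, 1.0, 0.0]
ft_force: [0.0, -1.0, -0.5]
opening: 0.0001
grip_force: 0.0
t: 8.8
ee_pos: [0.5927, -0.0078, 0.0244]
ee_rot: [0.0, -0.0, 1.0, 0.0]
ft_force: [0.4, 0.3, -0.5]
opening: 0.0006
grip_force: 0.0
```

To row units: 0.004 m / 0.8 = 0.005, 0.003 m / 0.8 = 0.0038.

```bash
python3 jog.py '{"rows":[[0,0.0013,0,0,0,0],[0,0.0025,0,0,0,0],[0,0.0038,0,0,0,0],[0,0.005,0,0,0,0],[0,0.005,0,0,0,0]]}'; python3 jog.py '{"rows":[[0,0.0013,0,0,0,0],[0,0.0025,0,0,0,0],[0,0.0025,0,0,0,0]]}'
```

```text
t: 9.3
ee_pos: [0.5924, -0.0059, 0.0247]
ee_rot: [-0.0, -0.001, 1.0, -0.002]
ft_force: [-1.6, -7.1, 1.2]
opening: 0.0005
grip_force: 3.3
t: 9.6
ee_pos: [0.5924, -0.0059, 0.0249]
ee_rot: [-0.0, -0.001, 1.0, -0.003]
ft_force: [-1.8, -12.5, 1.9]
opening: 0.0006
grip_force: 5.7
```

To row units: 0.145 m / 0.8 = 0.1813, 0.023 m / 0.8 = 0.0288.

```bash
python3 jog.py '{"rows":[[0,-0.0188,0,0,0,0],[0,-0.05,0,0,0,0],[0,-0.05,-0.05,0,0,0],[0,-0.05,-0.1,0,0,0],[0.05,-0.025,-0.125,0,0,0],[0.1063,0,-0.125,0,0,0],[0.1625,0.025,-0.125,0,0,0],[0.1813,0.0288,-0.125,0,0,0],[0.1813,0.0288,-0.125,0,0,0],[0.1813,0.0288,-0.125,0,0,0]]}'
python3 - <<'E'
from h import *
g=grab('wrist','w5.png')
print([proj(g,[p]).round(0).tolist() for p in ([.447,.021,.025],[.434,-.019,.038],[.541,.035,.045])])
E
```

```text
t: 10.6
ee_pos: [0.4497, 0.0207, 0.125]
ee_rot: [0.002, 0.0, 1.0, 0.0]
ft_force: [0.9, 0.8, 0.1]
opening: 0.0002
grip_force: 0.0
[[[319.0, 196.0]], [[273.0, 186.0]], [[334.0, 298.0]]]
```

View pics/w5.png

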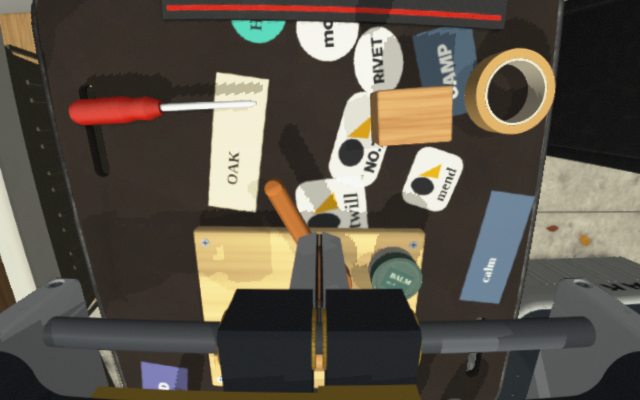

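The lever tip is at (273,186), as predicted, and the planned touchdown (319,196) is clear of the arm on its left. I'll descend and work out the arc.

To row units: 0.1 m / 0.8 = 0.125, 0.08 m / 0.8 = 0.1.

```bash
python3 jog.py '{"rows":[[0.0025,0,0.05,0,0,0],[0.0025,0,0.1,0,0,0],[0.0025,0,0.125,0,0,0],[0.0025,0,0.125,0,0,0],[0.0025,0,0.125,0,0,0]]}'
python3 - <<'E'
from h import *
p=robot.get_obs()['ee_pos'];print(p)
for a in range(204,304,6):
    c,s=np.cos(np.radians(a)),np.sin(np.radians(a))
    off=.0085+.010*abs(s)+.0125*abs(c)
    q=np.array([.5412,.0353])+.09*np.array([c,s])-off*np.array([-s,c])
    d=q-p[:2];print(a,q.round(4),'tool',(-d[0]).round(4),d[1].round(4))
E
```

```text
t: 11.15
ee_pos: [0.4474, 0.0206, 0.0243]
ee_rot: [0.0, 0.0, 1.0, 0.0]
ft_force: [0.3, 0.1, 0.4]
opening: 0.0004
grip_force: 0.0
[0.44741352 0.02056466 0.02433146]
204 [0.4492 0.0206] tool -0.0018 0.0
210 [0.4511 0.0114] tool -0.0037 -0.0092
216 [0.454  0.0022] tool -0.0066 -0.0184
222 [ 0.4579 -0.0067] tool -0.0105 -0.0273
228 [ 0.4629 -0.0153] tool -0.0155 -0.0359
234 [ 0.4689 -0.0234] tool -0.0215 -0.044
240 [ 0.4759 -0.0309] tool -0.0285 -0.0515
246 [ 0.4838 -0.0377] tool -0.0364 -0.0582
252 [ 0.4926 -0.0435] tool -0.0452 -0.0641
258 [ 0.5021 -0.0484] tool -0.0547 -0.069
264 [ 0.5121 -0.0521] tool -0.0647 -0.0727
270 [ 0.5227 -0.0547] tool -0.0753 -0.0753
276 [ 0.531  -0.0563] tool -0.0836 -0.0768
282 [ 0.5395 -0.0571] tool -0.0921 -0.0776
288 [ 0.5482 -0.0571] tool -0.1008 -0.0776
294 [ 0.5571 -0.0562] tool -0.1096 -0.0767
300 [ 0.5659 -0.0543] tool -0.1185 -0.0749
```

To row units: -0.075 m / 0.8 = -0.0938, -0.015 m / 0.8 = -0.0188.

```bash
python3 jog.py '{"rows":[[-0.005,-0.0113,0,0,0,0],[-0.0088,-0.0225,0,0,0,0],[-0.0125,-0.0338,0,0,0,0],[-0.0188,-0.045,0,0,0,0],[-0.0263,-0.055,0,0,0,0],[-0.035,-0.0638,0,0,0,0],[-0.045,-0.0725,0,0,0,0],[-0.0563,-0.08,0,0,0,0],[-0.0688,-0.0863,0,0,0,0],[-0.0813,-0.0913,0,0,0,0],[-0.0938,-0.0938,0,0,0,0],[-0.0938,-0.0938,0,0,0,0]]}'
python3 jog.py '{"rows":[[-0.01,-0.0025,0,0,0,0],[-0.02,-0.0025,0,0,0,0],[-0.0263,-0.0025,0,0,0,0],[-0.0325,-0.0025,0,0,0,0],[-0.0325,-0.0025,0,0,0,0]]}'
python3 jog.py '{"rows":[[-0.0025,0,0,0,0,0],[-0.005,0.0013,0,0,0,0],[-0.0075,0.0013,0,0,0,0],[-0.0075,0.0013,0,0,0,0]]}'
```

```text
t: 12.35
ee_pos: [0.5229, -0.0544, 0.0245]
ee_rot: [0.001, -0.0, 1.0, -0.0]
ft_force: [0.4, -0.4, 0.0]
opening: 0.0007
grip_force: 0.0
t: 12.85
ee_pos: [0.5477, -0.0559, 0.0245]
ee_rot: [0.0, -0.0, 1.0, -0.0]
ft_force: [0.4, 0.6, -0.6]
opening: 0.0004
grip_force: 0.0
t: 13.25
ee_pos: [0.5529, -0.0548, 0.0245]
ee_rot: [0.0, -0.0, 1.0, 0.0]
ft_force: [-0.5, 0.5, -0.0]
opening: 0.0004
grip_force: 0.2
```

To row units: -0.005 m / 0.8 = -0.0063, -0.004 m / 0.8 = -0.005.

```bash
python3 jog.py '{"rows":[[-0.0025,0,0,0,0,0],[-0.005,0.0013,0,0,0,0],[-0.0063,0.0013,0,0,0,0],[-0.0063,0.0013,0,0,0,0]]}'
python3 jog.py '{"rows":[[-0.0025,0,0,0,0,0],[-0.005,0.0013,0,0,0,0],[-0.005,0.0013,0,0,0,0]]}'
python3 jog.py '{"rows":[[-0.0013,0,0,0,0,0],[-0.0038,0.0013,0,0,0,0],[-0.0038,0.0013,0,0,0,0]]}'
```

```text
t: 13.65
ee_pos: [0.5572, -0.0539, 0.0243]
ee_rot: [-0.001, -0.0, 1.0, 0.0]
ft_force: [-3.1, -0.4, 1.4]
opening: 0.0006
grip_force: 1.1
t: 13.95
ee_pos: [0.5596, -0.053, 0.0242]
ee_rot: [-0.002, -0.001, 1.0, -0.0]
ft_force: [-6.7, -1.0, 3.1]
opening: 0.0004
grip_force: 3.0
t: 14.25
ee_pos: [0.5608, -0.0526, 0.0241]
ee_rot: [-0.004, -0.001, 1.0, -0.001]
ft_force: [-8.3, -3.0, 5.3]
opening: 0.0005
grip_force: 4.7
```

To row units: -0.001 m / 0.8 = -0.0013.

```bash
python3 jog.py '{"rows":[[-0.0013,0,0,0,0,0],[-0.0013,0,0,0,0,0]]}'; python3 jog.py '{"rows":[[0.0125,0,0,0,0,0],[0.0375,0,0,0,0,0],[0.05,0,-0.05,0,0,0],[0.05,0,-0.1,0,0,0],[0.025,0,-0.15,0,0,0],[-0.025,-0.0125,-0.2063,0,0,0],[-0.075,-0.0125,-0.2375,0,0,0],[-0.1125,-0.0125,-0.2438,0,0,0],[-0.1125,-0.0125,-0.2438,0,0,0],[-0.1125,-0.0125,-0.2438,0,0,0]]}'
python3 - <<'E'
from h import *
g=grab('wrist'); np.savez('w2',**{k:g[k] for k in('frame','K','R','t','d')})
cv2.imwrite('pics/w6b.png',cv2.resize(g['frame'][0:260,160:500],None,fx=2.3,fy=2.3,interpolation=cv2.INTER_CUBIC))
E
```

```text
t: 14.45
ee_pos: [0.5609, -0.0525, 0.024]
ee_rot: [-0.005, -0.001, 1.0, -0.0]
ft_force: [-10.6, -3.8, 5.9]
opening: 0.0005
grip_force: 5.3
t: 15.45
ee_pos: [0.6565, -0.0617, 0.219]
ee_rot: [0.0, -0.0, 1.0, 0.0]
ft_force: [-0.3, -0.7, 0.2]
opening: 0.0005
grip_force: 0.0
```

View pics/w6b.png

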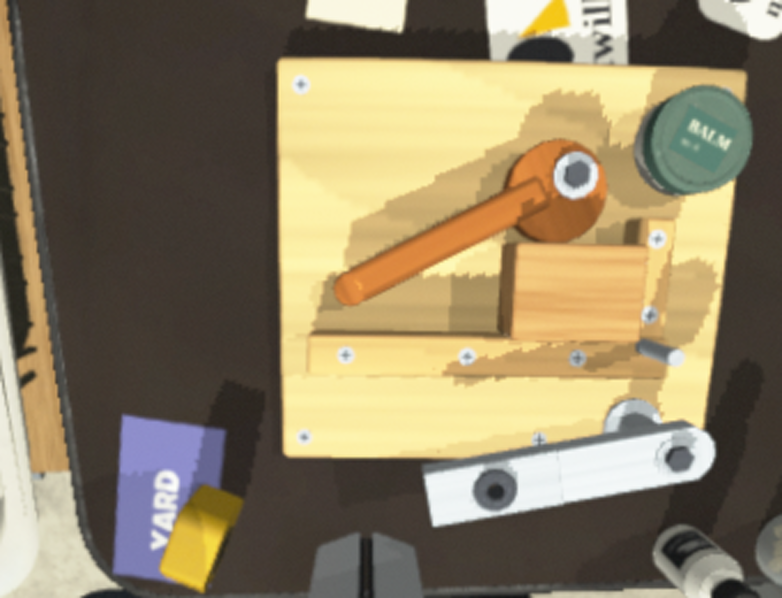

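The block is seated in the corner, its top spanning about (515–648, 243–340), with the cam lever swung round against it. The guide is unmoved, with its pivot at (680,457), bush at (495,490) and end at (428,495). Next is the guide arc.

```bash
python3 - <<'E'
from m import *
q=onz(W2,o([(680,457)]),.08)[0];h=onz(W2,o([(495,490)]),.08)[0];print(q,h,np.degrees(np.arctan2(*(h-q)[1::-1]))%360)
p=robot.get_obs()['ee_pos'];print(p)
P=None
for a in [290,280,274,268,262,256,250,244,238,232,226,220,216,212.4,208]:
    c,s=np.cos(np.radians(a)),np.sin(np.radians(a))
    off=.013+.010*abs(s)+.0125*abs(c)
    w=np.array([.6668,.0833])+.106*np.array([c,s])+off*np.array([-s,c])
    if P is None:P=w;print('start tool',-(w-p[:2])[0],(w-p[:2])[1])
    d=w-P;print(a,w.round(4),'tool',(-d[0]).round(4),d[1].round(4))
E
```

```text
[0.66697045 0.08303092 0.08      ] [ 0.68282666 -0.00192265  0.08      ] 280.57235712190914
[ 0.6552984  -0.06165374  0.21866004]
start tool -0.07281938075692485 0.05446874346250923
290 [ 0.7281 -0.0072] tool -0.0 0.0
280 [ 0.7098 -0.0167] tool 0.0183 -0.0096
274 [ 0.698  -0.0208] tool 0.0301 -0.0136
268 [ 0.6865 -0.0235] tool 0.0416 -0.0163
262 [ 0.6765 -0.0251] tool 0.0517 -0.0179
256 [ 0.6661 -0.0258] tool 0.062 -0.0186
250 [ 0.6556 -0.0254] tool 0.0725 -0.0182
244 [ 0.645 -0.024] tool 0.0831 -0.0168
238 [ 0.6345 -0.0215] tool 0.0937 -0.0143
232 [ 0.6241 -0.0178] tool 0.1041 -0.0106
226 [ 0.6139 -0.013 ] tool 0.1142 -0.0058
220 [ 0.6042 -0.0071] tool 0.1239 0.0001
216 [ 0.5981 -0.0025] tool 0.13 0.0047
212.4 [0.5928 0.0021] tool 0.1353 0.0093
208 [0.5867 0.0082] tool 0.1414 0.0154
```

To row units: 0.156 m / 0.8 = 0.195, 0.05 m / 0.8 = 0.0625.

```bash
python3 jog.py '{"rows":[[-0.05,0.0375,0,0,0,0],[-0.0938,0.0625,0.0125,0,0,0],[-0.0938,0.0625,0.0625,0,0,0],[-0.0938,0.0625,0.1125,0,0,0],[-0.0938,0.0625,0.1625,0,0,0],[-0.0938,0.0625,0.1938,0,0,0],[-0.0938,0.0625,0.195,0,0,0],[-0.0938,0.0625,0.195,0,0,0]]}'
python3 jog.py '{"rows":[[0.0125,-0.0038,0,0,0,0],[0.025,-0.0075,0,0,0,0],[0.0375,-0.0113,0,0,0,0],[0.0513,-0.0138,0,0,0,0],[0.065,-0.0163,0,0,0,0],[0.0775,-0.0175,0,0,0,0],[0.09,-0.0175,0,0,0,0],[0.1038,-0.015,0,0,0,0],[0.1175,-0.0125,0,0,0,0],[0.13,-0.0075,0,0,0,0],[0.1425,-0.0013,0,0,0,0],[0.1425,-0.0013,0,0,0,0]]}'
```

```text
t: 16.3
ee_pos: [0.7299, -0.0119, 0.0635]
ee_rot: [-0.0, -0.0, 1.0, 0.0]
ft_force: [0.2, 0.2, -0.2]
opening: 0.0004
grip_force: 0.0
t: 17.5
ee_pos: [0.6146, -0.0119, 0.0634]
ee_rot: [-0.001, -0.001, 1.0, 0.0]
ft_force: [0.3, -0.3, 0.3]
opening: 0.0005
grip_force: 0.0
```

To row units: 0.017 m / 0.8 = 0.0213, 0.014 m / 0.8 = 0.0175.

```bash
python3 jog.py '{"rows":[[0.0063,0.0038,0,0,0,0],[0.0125,0.0075,0,0,0,0],[0.0175,0.0113,0,0,0,0],[0.0213,0.0138,0,0,0,0],[0.0213,0.0138,0,0,0,0]]}'
python3 jog.py '{"rows":[[0.0025,0.0025,0,0,0,0],[0.0038,0.0038,0,0,0,0],[0.0038,0.0038,0,0,0,0]]}'
python3 jog.py '{"rows":[[0.0013,0.0013,0,0,0,0],[0.0025,0.0025,0,0,0,0],[0.0025,0.0025,0,0,0,0]]}'
```

```text
t: 18.0
ee_pos: [0.5991, -0.0015, 0.0634]
ee_rot: [-0.0, -0.0, 1.0, 0.0]
ft_force: [0.3, 0.3, -0.3]
opening: 0.0007
grip_force: 0.0
t: 18.3
ee_pos: [0.5966, 0.0012, 0.0634]
ee_rot: [-0.0, -0.0, 1.0, 0.0]
ft_force: [0.3, -0.4, -0.3]
opening: 0.0007
grip_force: 0.0
t: 18.6
ee_pos: [0.5945, 0.0032, 0.0635]
ee_rot: [-0.0, -0.0, 1.0, 0.0]
ft_force: [0.5, -0.6, -0.4]
opening: 0.0005
grip_force: 0.1
```

To row units: 0.002 m / 0.8 = 0.0025, 0.001 m / 0.8 = 0.0013.

```bash
python3 jog.py '{"rows":[[0.0013,0.0013,0,0,0,0],[0.0025,0.0025,0,0,0,0],[0.0025,0.0025,0,0,0,0]]}'
python3 jog.py '{"rows":[[0.0013,0.0013,0,0,0,0],[0.0019,0.0019,0,0,0,0],[0.0019,0.0019,0,0,0,0]]}'
```

```text
t: 18.9
ee_pos: [0.5932, 0.0048, 0.0636]
ee_rot: [0.001, -0.0, 1.0, -0.0]
ft_force: [0.6, -0.8, -0.0]
opening: 0.0006
grip_force: 1.0
t: 19.2
ee_pos: [0.593, 0.0052, 0.0638]
ee_rot: [0.002, -0.0, 1.0, -0.001]
ft_force: [4.1, -4.3, -1.9]
opening: 0.0004
grip_force: 2.8
```

To row units: -0.157 m / 0.8 = -0.1963, -0.145 m / 0.8 = -0.1813.

```bash
python3 jog.py '{"rows":[[-0.01,-0.0125,0,0,0,0],[-0.025,-0.0375,0,0,0,0],[-0.0375,-0.0563,-0.025,0,0,0],[-0.05,-0.0688,-0.075,0,0,0],[-0.0625,-0.075,-0.125,0,0,0],[-0.075,-0.0813,-0.1813,0,0,0],[-0.08,-0.0838,-0.1963,0,0,0],[-0.08,-0.0838,-0.1963,0,0,0],[-0.08,-0.0838,-0.1963,0,0,0]]}'
python3 - <<'E'
from h import *
g=grab('wrist'); np.savez('w2',**{k:g[k] for k in('frame','K','R','t','d')})
cv2.imwrite('pics/w7b.png',cv2.resize(g['frame'][0:260,160:500],None,fx=2.3,fy=2.3,interpolation=cv2.INTER_CUBIC))
E
```

```text
t: 20.1
ee_pos: [0.6541, -0.0602, 0.2193]
ee_rot: [-0.001, -0.0, 1.0, 0.001]
ft_force: [0.6, 0.0, -0.5]
opening: 0.0003
grip_force: 0.0
```

View pics/w7b.png

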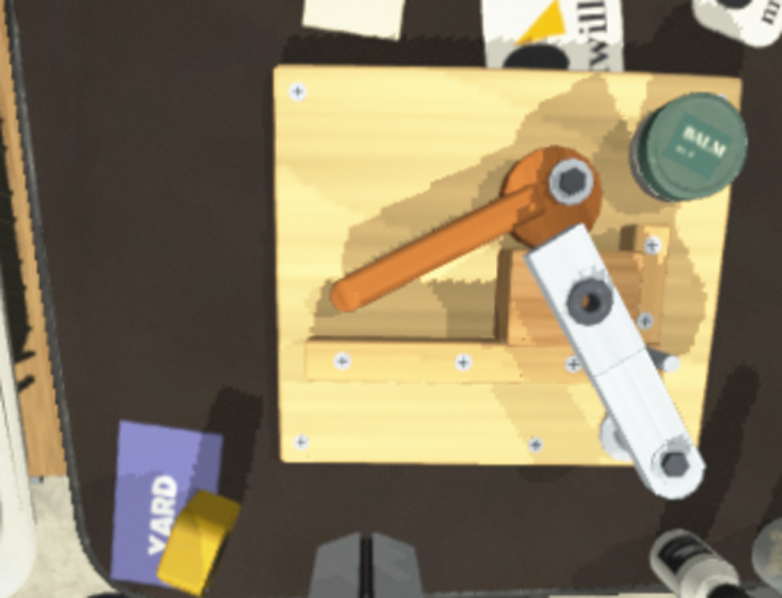

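The guide now lies against the pin at (662,358), its bush at (590,300) over the block. A quick numeric check, then I'll hand in.

```bash
python3 - <<'E'
from m import *
q=onz(W2,o([(675,462)]),.08)[0];h=onz(W2,o([(590,300)]),.08)[0];a=np.arctan2(*(q-h)[1::-1])
print('guide',a-np.arctan2(46,72.5),h)
e=onz(W2,o([(513,251),(509,345),(642,341)]),.055);print('block top near-right, far-right, far-left',e.round(4))
f=onz(W2,o([(306,339),(505,341)]),.039);print('fence',f.round(4))
p=onz(W2,o([(572,180)]),.045)[0];t=onz(W2,o([(347,295)]),.0385)[0];print('lever',np.arctan2(*(t-p)[1::-1])%(2*np.pi)-np.radians(190))
E
```

```text
guide -0.005421599763663298 [0.59372734 0.03706262 0.08      ]
block top near-right, far-right, far-left [[0.5734 0.0075 0.055 ]
 [0.6164 0.0077 0.055 ]
 [0.6141 0.0712 0.055 ]]
fence [[ 0.6154 -0.0893  0.039 ]
 [ 0.6163  0.0088  0.039 ]]
lever 1.8663546015360208
```

```bash
python3 -c "
from h import *
print(robot.hand_in())"
```

```text
the job is handed in; nothing more can be done
None
```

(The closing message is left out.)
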